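Nest the glue cups in the carrying tray and hold the tray up level

TASK

Clear away the three glue cups: set the two cups that stand on the black board gently down into the cup standing in the wooden carrying tray, so that all three are nested in one straight stack and let go. Then take the tray by the middle of its bridge handle, lift it level to about 10 cm above the desk, and finish while holding it there, steady and level, with the stack and the glue bottle still standing in it. Do not drop or tip a cup, do not tilt the tray, and leave the tape, the tweezers and the dish of chips where they are.

Things in the scene. Friction and masses are not known exactly. Their poses are not given: they have to be found in the camera images.
- cup_a: Blue-glazed porcelain stacking cup on the board (underside 8 mm above the desk), 56 mm high, 72 to 108 g. Foot 34 mm across, flaring to 49 mm at 34 mm height; there a step out to an upright band 60 mm across up to the rim: grip this band from above. Mouth 53 mm inside. Round: yaw is free. Origin: centre of the underside, z up.
- cup_b: The other cup on the board, the same as cup_a, at least 85 mm from it centre to centre. Either may be nested first. A cup set upright into another sinks until its step rests on the rim below: its origin is then 22 mm above the lower cup's, and its whole band shows above the lower rim.
- cup_base: The cup that already stands, loose, on the floor of the tray, in either half; the same as cup_a. The other two go into it. Its centre is 60 to 100 mm from the handle bar along the tray's y, within 20 mm of the tray's middle line along x.
- tray: Loose carrying tray of dark wood, 0.34 to 0.46 kg empty, under 1 kg loaded: 150 mm (x) by 290 mm (y), floor 8 mm thick, walls 30 mm high, bridge handle across the middle: uprights at x = +-81 mm (12 by 24 mm, 168 mm high) with a bar between. Stands on the desk; origin: centre of the underside, z up. Loaded, the stack's side is a little heavier.
- tray_handle (a point): Centre of the handle bar, 160 mm above the tray's underside. The bar runs along the tray's x, free for 150 mm between the uprights; it is 18 mm thick along y (close the fingers on this) and 16 mm high. Axes as the tray's. The full stack's top is 108 mm, the bottle's 93 mm above the tray's underside.
- glue_bottle: White glue bottle with a black cap, 42 mm across, 85 mm high, 130 g, standing loose in the other half of the tray, 60 to 100 mm from the bar. It stays there and is lifted with the tray. Origin: centre of the underside.
- board: Black lacquered work board, fixed flat on the desk: 200 mm (x) by 240 mm (y), 8 mm thick. Origin: centre of the underside. Tray and board lie side by side, either one on the left. The two cups stand on it side by side along its y.
- tape_roll: Blue roll of tape lying flat on the desk beyond the work, 84 mm across, 22 mm high; leave alone. Origin: centre of the underside.
- chip_dish: Small grey dish of shell chips on the desk beyond the work, 76 mm across, 22 mm high; leave alone. Origin: centre of the underside.
- tweezers: Dark steel tweezers, 148 mm long (x), 12 mm wide, 8 mm high, lying on the desk midway in front of tray and board, on the robot side, pointing away from the robot; leave alone. Origin: near the middle, at the desk.

How it is judged:
By the outcome, as a careful person would: the job done as asked, in the order asked, and still so for the second after the job is handed in, while the arm keeps its last pose, push and grip.
It also fails if it takes over 72 s, if anything falls off the work surface, if the arm or the gripper's body presses on something with over 40 N, if the wrist force passes 120 N, or if a joint passes its speed limit or range.

ROBOT

A 7-joint arm with a two-finger parallel gripper is mounted at the origin on the work surface. World frame = base frame: x ahead of the robot, y to its left, z up, the work surface at z = 0. Lengths are in m, angles in degrees, forces in N, time in s.
With the tool pointing down it reaches from about 0.425 to 0.875 m from the base axis. Payload 4.7 kg.
Tool frame: the origin (TCP) lies at the very end of the fingers, on their centre line; the grasp point (between the pads) lies env.hold_point_z behind it (env.hold_point_z is the distance from the TCP to the grasp point, in m); z points along the fingers, y is the line along which they close (so a half turn about z gives the same grasp; the last joint's range is limited). The gripper opens to 87 mm and grips with 3 to 60 N. Pads are 19 mm wide; open, the fingers measure 117 mm over their backs; the gripper's body (75 mm by 190 mm) begins 51 mm behind the grasp point.
Start: joints at [69.677, 18.392, -4.016, 83.108, 1.295, 78.541, -3.26], TCP at [0.234, -0.606, 0.223] pointing down, gripper open.
Joint ranges: [-163.93, 163.93], [-17.29, 119.83], [-79.2, 71.16], [3.27, 140.29], [-89.18, 269.18], [5.43, 117.66], [-154.24, 154.24]. Speed limits (degrees/s): [147.25, 147.25, 180, 180, 180, 180, 180].

INTERFACE

Orientations are given as [roll, pitch, yaw] about the fixed x, y, z axes, in that order (R = Rz(yaw) Ry(pitch) Rx(roll)).
In Python, from cell import env gives the robot as it stands.
- The arm moves only by the shell command python3 -m jog 'ROWS' [FORCE]. ROWS is JSON, a list of rows, each an object with "dp": the shift along the tool's x, y, z in cm, a list of three; "twist": the turn about the tool's z in degrees; "fingers": the opening, from 0 (shut) to 1 (fully open). A call has 1 to 8 rows; each row is the pose to reach, as a shift and turn from the pose commanded when the call began, along the tool's axes at that moment; what a row does not reach only later rows make up. A row lasts 1/8 s, in which the tool goes at most 62.5 mm and 10.7 degrees, less where a joint would pass 70% of its speed; a pose out of reach is approached as far as the arm can. A call with a gripper value outside its range is refused whole. The fingers move at their own pace and stop on an object; FORCE is the grip in N (left out, the last holds). Time passes only in rows, so rows that repeat a pose let the fingers close. It gives the time, the measured TCP pose, the force, the opening and the grip force at its end, in the units of the state.
- env.get_obs(): the state, without advancing time (a new reading comes with each control period).
- env.read_camera(name): name is "scene" or "side" or "wrist"; returns a dict with "pixels" (420x560x3 uint8, blue, green, red), "depth" (420x560 float32, m along the optical axis (not along the pixel's ray), 0 where there is no reading), "fx", "fy", "cx", "cy" (pixels), "rvec" (rotation vector, rad) and "tvec" (3), from world to camera coordinates, as OpenCV has them. Camera axes: x right, y down, z forward; pixel columns grow to the right and rows downward; lengths in m; the calibration is good to about 2 mm. The wrist camera is an equidistant fisheye: a pixel r from the principal point sees the ray r / f radians off the axis. A picture is of the moment at which its call begins.
- env.sign_off(): hands the job in; it is judged then, once.
The state is a dict: "time_s": time; "qpos": joint angles; "joint_velocities": joint speeds; "effort": joint torques, N m; "tool_pos": TCP position; "tool_rot": TCP orientation; "force": force on the tool from outside, world axes, zero at the start; "wrist_torque": the same for the moment, N m; "grip_width": finger opening in m; "grasp_force": force on a finger pad.
Only numpy, scipy, OpenCV 4.12 (cv2) and the standard library are available. Lean on these libraries where they do the work, as an engineer would, in place of code of your own. Each camera call takes 0.05 s, during which the arm holds its last target. There are 200 camera calls.

## Working session

There is one attempt and no reset: what is moved stays moved. The work goes in short steps, Python scripts to look and compute and a shell command to move; the robot and the scene stay as the last step left them, time stands still between calls to the robot, and variables do not carry over. Pictures are saved under pics/ and viewed, at most 10 in all, crops included, and the job is handed in when it is done.

```bash
ls; mkdir -p pics; cat > h.py <<'E'
import numpy as np, cv2
from cell import env
def cam(n):
    c=env.read_camera(n); R=cv2.Rodrigues(np.array(c['rvec'],float))[0]; return c,R,np.array(c['tvec'],float).ravel()
def cloud(n):
    c,R,t=cam(n); d=c['depth']; v,u=np.mgrid[:d.shape[0],:d.shape[1]]
    X=np.stack([(u-c['cx'])/c['fx']*d,(v-c['cy'])/c['fy']*d,d],-1)
    W=(X-t)@R; W[d==0]=np.nan
    return c['pixels'],W
E
python3 - <<'E'
from h import *
o=env.get_obs(); print({k:np.round(v,3) for k,v in o.items()}, env.hold_point_z)
a,b=cloud('scene'),cloud('side')
for n,(p,W) in zip(('scene','side'),(a,b)):
    cv2.imwrite(f'pics/{n}0.png',p); np.save(f'{n}W.npy',W); np.save(f'{n}P.npy',p)
E
```

```text
pics
{'time_s': np.float64(0.0), 'qpos': array([69.679, 18.439, -4.015, 83.175,  1.295, 78.539, -3.259]), 'joint_velocities': array([-0.044,  0.021, -0.002, -0.055,  0.049,  0.047, -0.042]), 'effort': array([ 1.0000e-03, -4.9129e+01, -4.0400e-01, -3.1252e+01, -6.4000e-02,
        4.4000e-02,  0.0000e+00]), 'tool_pos': array([ 0.234, -0.606,  0.221]), 'tool_rot': array([-1.79892e+02,  6.00000e-03,  2.11310e+01]), 'force': array([-0.424,  0.564, -0.609]), 'wrist_torque': array([ 0.038, -0.042,  0.004]), 'grasp_force': np.float64(0.0), 'grip_width': np.float64(0.087)} 0.0187
```

View pics/scene0.png

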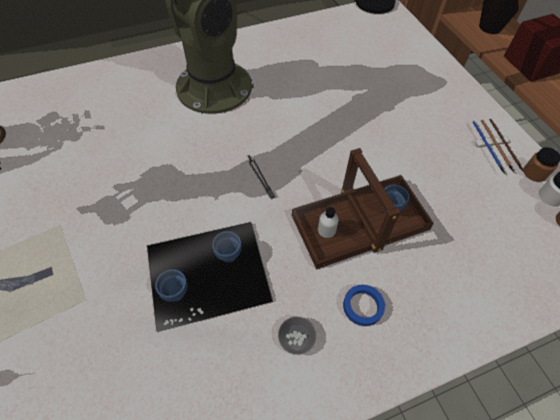

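View pics/side0.png

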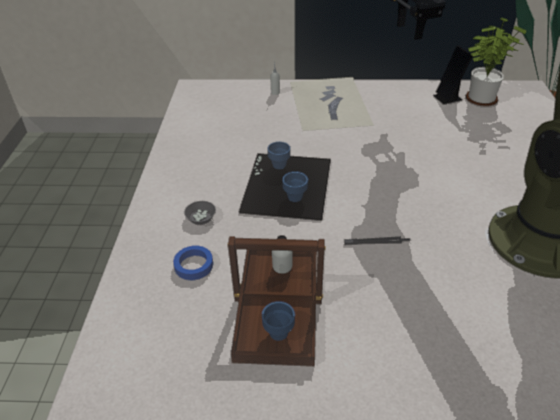

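The scene view shows the cups on the board at about (171,285) and (227,247), with the tray at (362,220). The base cup is at (396,197) and the bottle at (328,225). The side view agrees: cups at (279,155) and (295,187), base cup at (278,322). Next I'll measure these positions.

```bash
cat > m.py <<'E'
from h import *
from scipy.optimize import least_squares
def circ(P,r=None):
    c0=P.mean(0)
    f=lambda q: np.hypot(*(P-q[:2]).T)-(r or q[2])
    s=least_squares(f,[*c0,.03][:2 if r else 3],loss='soft_l1',f_scale=.001); return s.x,np.abs(s.fun).mean()
def blobs(p,W):
    hsv=cv2.cvtColor(p,cv2.COLOR_BGR2HSV)
    m=((hsv[...,0]>95)&(hsv[...,0]<125)&(hsv[...,1]>70)&(hsv[...,2]>35)).astype(np.uint8)
    n,l,s,c=cv2.connectedComponentsWithStats(m)
    for i in range(1,n):
        if s[i,4]>150:
            P=W[l==i]; P=P[~np.isnan(P[:,0])]; yield c[i],s[i,4],P
E
python3 - <<'E'
from m import *
for n in('scene','side'):
    p,W=np.load(n+'P.npy'),np.load(n+'W.npy'); print(n)
    for c,a,P in blobs(p,W):
        if not(0.2<np.median(P[:,0])<1): continue
        zt=np.percentile(P[:,2],99); rim=P[P[:,2]>zt-.005]; 
        print(c.round(),a,'med',np.median(P,0).round(3),'ztop',zt.round(4),'rim',circ(rim[:,:2])[0].round(4),circ(rim[:,:2],.029)[0].round(4),len(rim))
    # bar + tray
    m=(np.abs(W[...,2]-.165)<.012)&(W[...,0]>.3)&(W[...,0]<.9)&(np.abs(W[...,1])<.5)
    P=W[m]; print('bar',len(P),np.percentile(P[:,2],[50,95]))
    if len(P)>20:
        r=cv2.minAreaRect((P[:,:2]*1000).astype(np.float32)); print(r)
    hs=cv2.cvtColor(p,cv2.COLOR_BGR2HSV)
    b=(p.max(-1)<40)&(np.abs(W[...,2]-.008)<.006)&(W[...,0]>.3)&(W[...,0]<.9)&(np.abs(W[...,1])<.5)
    print('board',cv2.minAreaRect((W[b][:,:2]*1000).astype(np.float32)))
    w=(np.abs(W[...,2]-.030)<.004)&(W[...,0]>.3)&(W[...,0]<.9)&(np.abs(W[...,1])<.5)&(p[...,2]>p[...,0]*1.3)
    print('walls',cv2.minAreaRect((W[w][:,:2]*1000).astype(np.float32)))
    bt=(W[...,2]>.05)&(W[...,2]<.1)&(p.min(-1)>130)&(W[...,1]>-.3)&(W[...,1]<.5)&(W[...,0]>.3)&(W[...,0]<.9)
    print('bottle',np.median(W[bt],0).round(3),bt.sum())
E
```

```text
scene
[398. 195.] 386 med [0.561 0.282 0.046] ztop 0.065 rim [0.5712 0.2656 0.0282] [0.5711 0.2649] 81
[229. 251.] 374 med [ 0.553 -0.126  0.045] ztop 0.065 rim [ 0.5492 -0.1295  0.028 ] [ 0.5481 -0.1295] 92
[172. 286.] 752 med [ 0.584 -0.26   0.042] ztop 0.0651 rim [ 0.5925 -0.259   0.0282] [ 0.5922 -0.259 ] 152
[364. 305.] 837 med [0.762 0.091 0.02 ] ztop 0.0242 rim [0.7607 0.0925 0.0355] [0.7609 0.0926] 569
bar 867 [0.16605325 0.16831062]
((576.884521484375, 183.0963134765625), (25.12040138244629, 177.18511962890625), 88.99603271484375)
board ((488.6966857910156, 2.957275390625), (370.81707763671875, 637.757080078125), 3.9733078479766846)
walls ((576.4974365234375, 182.97979736328125), (289.43060302734375, 173.168701171875), 88.78131866455078)
bottle [0.578 0.087 0.065] 125
side
[279. 152.] 182 med [ 0.589 -0.27   0.05 ] ztop 0.0652 rim [ 0.5918 -0.2578  0.0277] [ 0.5925 -0.2591] 38
[294. 184.] 554 med [ 0.548 -0.138  0.049] ztop 0.0655 rim [ 0.5476 -0.1283  0.0283] [ 0.5477 -0.1283] 120
[193. 262.] 790 med [0.758 0.1   0.019] ztop 0.0243 rim [0.7586 0.0945 0.0355] [0.7584 0.0951] 393
[278. 319.] 924 med [0.57  0.252 0.046] ztop 0.0653 rim [0.5694 0.2663 0.028 ] [0.5695 0.2661] 192
bar 1178 [0.16627272 0.16909587]
((574.6973266601562, 185.07400512695312), (26.555225372314453, 177.22933959960938), 88.63882446289062)
board ((566.7535400390625, -181.25625610351562), (238.70352172851562, 191.81698608398438), 83.55804443359375)
walls ((574.2982788085938, 200.9269256591797), (258.73895263671875, 169.79104614257812), 87.84329986572266)
bottle [0.572 0.113 0.065] 42
```

```bash
cat >> h.py <<'E'
from scipy.spatial.transform import Rotation as Ro
def dp(x,y,z,yaw):
    o=env.get_obs(); R=Ro.from_euler('xyz',o['tool_rot'],degrees=True)
    d=R.inv().apply(np.array([x,y,z])-o['tool_pos'])*100
    t=-((yaw-o['tool_rot'][2]+180)%360-180)
    print('dp',d.round(2),'twist',round(t,1),'pos',np.round(o['tool_pos'],4),'rot',np.round(o['tool_rot'],2))
E
python3 -c "
from h import *; dp(.592,-.259,.15,90)"
```

```text
dp [ 45.89 -19.43   7.19] twist -68.9 pos [ 0.2341 -0.6058  0.2216] rot [-1.799e+02  1.000e-02  2.113e+01]
```

```bash
python3 -m jog '[{"dp":[3,-1.3,0.3],"twist":-5,"fingers":1},{"dp":[8,-3.4,1],"twist":-12,"fingers":1},{"dp":[13.5,-5.7,2],"twist":-20,"fingers":1},{"dp":[19,-8,3],"twist":-29,"fingers":1},{"dp":[24.5,-10.4,4],"twist":-38,"fingers":1},{"dp":[30,-12.7,5],"twist":-47,"fingers":1},{"dp":[35.5,-15,6],"twist":-55,"fingers":1},{"dp":[40,-17,6.5],"twist":-62,"fingers":1}]'
python3 -c "
from h import *; dp(.592,-.259,.12,90)"
```

```text
time_s: 1.1
tool_pos: [0.5478, -0.2992, 0.1568]
tool_rot: [-180.0, -0.1, 83.6]
force: [0.1, -0.0, 0.5]
grip_width: 0.0868
grasp_force: 0.0
dp [4.48 3.95 3.68] twist -6.4 pos [ 0.5478 -0.2992  0.1568] rot [-1.7997e+02 -8.0000e-02  8.3650e+01]
```

```bash
python3 -m jog '[{"dp":[2.2,2,1.5],"twist":-3,"fingers":1},{"dp":[4.2,3.7,3],"twist":-6,"fingers":1},{"dp":[4.5,3.95,3.7],"twist":-6.4,"fingers":1},{"dp":[4.5,3.95,3.7],"twist":-6.4,"fingers":1}]'
python3 -c "
from h import *; dp(.592,-.259,.045,90)"
```

```text
time_s: 1.6
tool_pos: [0.5893, -0.2649, 0.1193]
tool_rot: [-179.9, 0.0, 89.4]
force: [-0.2, 0.3, 0.3]
grip_width: 0.0869
grasp_force: 0.0
dp [0.59 0.28 7.43] twist -0.6 pos [ 0.5893 -0.2649  0.1193] rot [-1.7985e+02  1.0000e-02  8.9420e+01]
```

```bash
python3 -m jog '[{"dp":[0.6,0.3,2],"twist":-0.6,"fingers":1},{"dp":[0.6,0.3,4],"twist":-0.6,"fingers":1},{"dp":[0.6,0.3,5],"twist":-0.6,"fingers":1},{"dp":[0.6,0.3,5],"twist":-0.6,"fingers":1}]'
python3 -c "
from h import *; dp(.592,-.259,.045,90)"
```

```text
time_s: 2.1
tool_pos: [0.5927, -0.2577, 0.069]
tool_rot: [-179.9, -0.1, 90.1]
force: [-0.7, -1.3, 0.5]
grip_width: 0.0868
grasp_force: 0.0
dp [-0.14 -0.06  2.4 ] twist 0.1 pos [ 0.5927 -0.2577  0.069 ] rot [-1.7987e+02 -5.0000e-02  9.0100e+01]
```

```bash
python3 -m jog '[{"dp":[-0.1,0,1.4],"twist":0,"fingers":1},{"dp":[-0.1,0,2.4],"twist":0,"fingers":1},{"dp":[-0.1,0,2.4],"twist":0,"fingers":1},{"dp":[-0.1,0,2.4],"twist":0,"fingers":0.6},{"dp":[-0.1,0,2.4],"twist":0,"fingers":0.55},{"dp":[-0.1,0,2.4],"twist":0,"fingers":0.5},{"dp":[-0.1,0,2.4],"twist":0,"fingers":0.5},{"dp":[-0.1,0,2.4],"twist":0,"fingers":0.5}]' 12
python3 -c "
from h import *; dp(.592,-.259,.045,90)"
```

```text
time_s: 3.1
tool_pos: [0.5938, -0.2588, 0.0468]
tool_rot: [180.0, 0.0, 90.1]
force: [-2.0, -0.5, 1.3]
grip_width: 0.0594
grasp_force: 12.0
dp [-0.02 -0.18  0.18] twist 0.1 pos [ 0.5938 -0.2588  0.0468] rot [1.800e+02 2.000e-02 9.013e+01]
```

```bash
python3 -m jog '[{"dp":[0,0,-1],"twist":0,"fingers":0.5},{"dp":[0,0,-3],"twist":0,"fingers":0.5},{"dp":[0,0,-6],"twist":0,"fingers":0.5},{"dp":[0,0,-9.5],"twist":0,"fingers":0.5},{"dp":[0,0,-13],"twist":0,"fingers":0.5},{"dp":[0,0,-16.5],"twist":0,"fingers":0.5},{"dp":[0,0,-19],"twist":0,"fingers":0.5},{"dp":[0,0,-20],"twist":0,"fingers":0.5}]' 15
python3 -c "
from h import *; dp(.5703,.2658,.245,90)"
```

```text
time_s: 4.1
tool_pos: [0.5948, -0.2586, 0.2499]
tool_rot: [179.8, 0.1, 90.1]
force: [0.0, 0.0, -0.2]
grip_width: 0.0593
grasp_force: 15.0
dp [52.45 -2.31  0.38] twist 0.1 pos [ 0.5948 -0.2586  0.2499] rot [1.7976e+02 1.1000e-01 9.0150e+01]
```

```bash
python3 -m jog '[{"dp":[1.5,0,0],"twist":0,"fingers":0.5},{"dp":[4.5,-0.2,0],"twist":0,"fingers":0.5},{"dp":[8,-0.3,0],"twist":0,"fingers":0.5},{"dp":[12,-0.5,0],"twist":0,"fingers":0.5},{"dp":[16,-0.7,0],"twist":0,"fingers":0.5},{"dp":[20,-0.9,0],"twist":0,"fingers":0.5},{"dp":[24,-1.1,0],"twist":0,"fingers":0.5},{"dp":[28,-1.3,0],"twist":0,"fingers":0.5}]' && python3 -m jog '[{"dp":[4,-0.2,0],"twist":0,"fingers":0.5},{"dp":[8,-0.3,0],"twist":0,"fingers":0.5},{"dp":[12,-0.5,0],"twist":0,"fingers":0.5},{"dp":[16,-0.7,0],"twist":0,"fingers":0.5},{"dp":[20,-0.9,0],"twist":0,"fingers":0.5},{"dp":[23,-1,0],"twist":0,"fingers":0.5},{"dp":[24.5,-1.1,0],"twist":0,"fingers":0.5},{"dp":[24.5,-1.1,0],"twist":0,"fingers":0.5}]'
python3 -c "
from h import *; dp(.5703,.2658,.125,90)"
```

```text
time_s: 5.1
tool_pos: [0.5786, 0.0239, 0.2451]
tool_rot: [-179.9, -0.0, 90.2]
force: [-0.1, 0.7, -0.7]
grip_width: 0.0596
grasp_force: 15.0
time_s: 6.1
tool_pos: [0.5674, 0.2674, 0.2457]
tool_rot: [-179.9, 0.0, 90.3]
force: [0.1, -0.3, -1.4]
grip_width: 0.0594
grasp_force: 15.0
dp [-0.16  0.31 12.07] twist 0.3 pos [0.5674 0.2674 0.2457] rot [-1.7991e+02  2.0000e-02  9.0280e+01]
```

```bash
python3 -m jog '[{"dp":[-0.1,0.2,1],"twist":0,"fingers":0.5},{"dp":[-0.2,0.3,3.5],"twist":0.3,"fingers":0.5},{"dp":[-0.2,0.3,6.5],"twist":0.3,"fingers":0.5},{"dp":[-0.2,0.3,9],"twist":0.3,"fingers":0.5},{"dp":[-0.2,0.3,11],"twist":0.3,"fingers":0.5},{"dp":[-0.2,0.3,11.5],"twist":0.3,"fingers":0.5},{"dp":[-0.2,0.3,11.5],"twist":0.3,"fingers":0.5},{"dp":[-0.2,0.3,11.5],"twist":0.3,"fingers":0.5}]'
cat > look.py <<'E'
import sys; from m import *
zs=float(sys.argv[1]); tag=sys.argv[2]
dp(.5703,.2658,.1,90)
for n in('scene','side'):
    p,W=cloud(n); cv2.imwrite(f'pics/{n}{tag}.png',p)
    hsv=cv2.cvtColor(p,cv2.COLOR_BGR2HSV)
    m=(hsv[...,0]>95)&(hsv[...,0]<125)&(hsv[...,1]>70)&(hsv[...,2]>35)&(np.hypot(W[...,0]-.57,W[...,1]-.266)<.06)
    P=W[m]
    # upright band of held cup (underside zs) and of base (underside .008): outside surface r=.030
    for nm,z0 in(('held',zs),('base',.008)):
        B=P[(P[:,2]>z0+.036)&(P[:,2]<z0+.054)]
        side=np.array([.6,.9]) if 0 else None
        if len(B)>15: print(n,nm,len(B),[ (circ(B[:,:2],r)[0].round(4),round(circ(B[:,:2],r)[1],4)) for r in(.030,.0283)])
    print('z hist',np.histogram(P[:,2],np.arange(.01,.18,.01))[0])
E
python3 look.py .096 1
```

```text
time_s: 7.1
tool_pos: [0.5723, 0.2647, 0.1327]
tool_rot: [179.9, -0.0, 89.8]
force: [-0.4, 0.2, -0.6]
grip_width: 0.0595
grasp_force: 15.0
dp [ 0.11 -0.2   3.27] twist -0.2 pos [0.5723 0.2647 0.1327] rot [ 1.799e+02 -4.000e-02  8.983e+01]
scene held 217 [(array([0.5758, 0.2654]), np.float64(0.0014)), (array([0.5748, 0.2633]), np.float64(0.001))]
scene base 79 [(array([0.5718, 0.2623]), np.float64(0.0015)), (array([0.5719, 0.2643]), np.float64(0.0009))]
z hist [ 17  38  61  62  38  49   0   0  21  73  87  84 109 138  11   0]
side held 506 [(array([0.573 , 0.2647]), np.float64(0.0019)), (array([0.5728, 0.2653]), np.float64(0.0009))]
side base 289 [(array([0.5697, 0.266 ]), np.float64(0.0019)), (array([0.5694, 0.2673]), np.float64(0.0009))]
z hist [ 69 119 107 191 150 156   0   0  33  99 132 197 249 306  44   1]
```

View pics/side1.png

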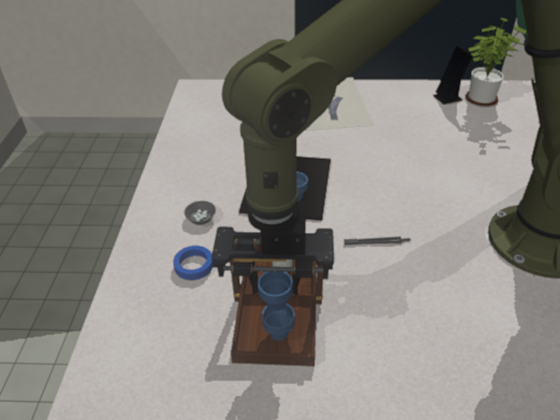

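Side view: the held cup is at (275,287), directly above the base cup at (278,320), and about 3 mm too far in x. I'll correct that and lower.

```bash
python3 -m jog '[{"dp":[0.05,-0.3,0],"twist":0,"fingers":0.5},{"dp":[0.05,-0.3,0],"twist":0,"fingers":0.5},{"dp":[0.05,-0.3,1],"twist":0,"fingers":0.5},{"dp":[0.05,-0.3,2],"twist":0,"fingers":0.5},{"dp":[0.05,-0.3,2.5],"twist":0,"fingers":0.5},{"dp":[0.05,-0.3,2.5],"twist":0,"fingers":0.5}]'
python3 look.py .069 2
```

```text
time_s: 7.95
tool_pos: [0.5681, 0.2646, 0.1056]
tool_rot: [-179.9, 0.0, 89.8]
force: [0.6, -0.4, -0.8]
grip_width: 0.0594
grasp_force: 15.0
dp [0.12 0.22 0.56] twist -0.2 pos [0.5681 0.2646 0.1056] rot [-1.7992e+02  3.0000e-02  8.9830e+01]
scene held 206 [(array([0.5715, 0.2654]), np.float64(0.0015)), (array([0.5707, 0.2634]), np.float64(0.0011))]
scene base 41 [(array([0.5705, 0.2622]), np.float64(0.0018)), (array([0.5719, 0.2632]), np.float64(0.0013))]
z hist [ 14  19  13  19  20  45  60  83  50 124  96  68   0   0   0   0]
side held 457 [(array([0.5692, 0.2648]), np.float64(0.0019)), (array([0.5691, 0.2654]), np.float64(0.0009))]
side base 223 [(array([0.5693, 0.2652]), np.float64(0.0014)), (array([0.5693, 0.2671]), np.float64(0.0008))]
z hist [ 70  91  46 115 121 140  80 129 122 275 227 173   0   2   0   0]
```

```bash
python3 -m jog '[{"dp":[0.1,0.05,0.5],"twist":0,"fingers":0.5},{"dp":[0.1,0.05,1.2],"twist":0,"fingers":0.5},{"dp":[0.1,0.05,1.8],"twist":0,"fingers":0.5},{"dp":[0.1,0.05,2.3],"twist":0,"fingers":0.5},{"dp":[0.1,0.05,2.8],"twist":0,"fingers":0.5},{"dp":[0.1,0.05,3.1],"twist":0,"fingers":0.5},{"dp":[0.1,0.05,3.1],"twist":0,"fingers":0.5}]'
python3 look.py .0341 3
```

```text
time_s: 8.93
tool_pos: [0.5689, 0.2658, 0.0753]
tool_rot: [-180.0, 0.0, 89.8]
force: [-0.3, 0.2, -0.9]
grip_width: 0.0597
grasp_force: 15.0
dp [ 0.    0.14 -2.47] twist -0.2 pos [0.5689 0.2658 0.0753] rot [-1.7998e+02  1.0000e-02  8.9830e+01]
scene held 123 [(array([0.5743, 0.2682]), np.float64(0.002)), (array([0.5726, 0.2655]), np.float64(0.0014))]
scene base 97 [(array([0.5753, 0.2531]), np.float64(0.0024)), (array([0.5754, 0.2553]), np.float64(0.0021))]
z hist [ 0  0  4 32 64 63 71 84 53  0  0  0  0  1  2  0]
side held 409 [(array([0.5699, 0.2672]), np.float64(0.0024)), (array([0.5697, 0.2669]), np.float64(0.0012))]
side base 337 [(array([0.5691, 0.2665]), np.float64(0.0058)), (array([0.569 , 0.2688]), np.float64(0.0044))]
z hist [ 18  30   6 107 217 225 262 190 132   1   0   0   0   0   0   0]
```

```bash
python3 -m jog '[{"dp":[0,0,0.25],"twist":0,"fingers":0.5},{"dp":[0,0,0.4],"twist":0,"fingers":0.5},{"dp":[0,0,0.5],"twist":0,"fingers":0.5},{"dp":[0,0,0.6],"twist":0,"fingers":0.5},{"dp":[0,0,0.65],"twist":0,"fingers":0.5},{"dp":[0,0,0.65],"twist":0,"fingers":0.5}]'; python3 look.py .0298 4
```

```text
time_s: 9.78
tool_pos: [0.5691, 0.2658, 0.0689]
tool_rot: [-180.0, 0.0, 89.8]
force: [-0.1, -0.5, -0.9]
grip_width: 0.0596
grasp_force: 15.0
dp [ 0.    0.12 -3.11] twist -0.2 pos [0.5691 0.2658 0.0689] rot [-1.7999e+02  1.0000e-02  8.9830e+01]
scene held 103 [(array([0.5736, 0.2677]), np.float64(0.0017)), (array([0.5723, 0.2653]), np.float64(0.0012))]
scene base 86 [(array([0.5779, 0.2559]), np.float64(0.0024)), (array([0.5769, 0.2574]), np.float64(0.0021))]
z hist [ 0  0 25 43 48 70 50 88  1  0  0  0  0  1  1  0]
side held 368 [(array([0.5698, 0.2661]), np.float64(0.002)), (array([0.5698, 0.2667]), np.float64(0.0009))]
side base 339 [(array([0.5627, 0.2717]), np.float64(0.0047)), (array([0.5667, 0.2713]), np.float64(0.0034))]
z hist [ 22  31  39 119 206 299 197 191   1   2   0   0   0   0   0   0]
```

Not yet touching, so I'll creep down and watch the force.

```bash
python3 -m jog '[{"dp":[0,0,0.08],"twist":0,"fingers":0.5},{"dp":[0,0,0.15],"twist":0,"fingers":0.5},{"dp":[0,0,0.15],"twist":0,"fingers":0.5}]'; python3 -m jog '[{"dp":[0,0,0.08],"twist":0,"fingers":0.5},{"dp":[0,0,0.1],"twist":0,"fingers":0.5},{"dp":[0,0,0.1],"twist":0,"fingers":0.5}]'
```

```text
time_s: 10.25
tool_pos: [0.5693, 0.266, 0.0688]
tool_rot: [180.0, 0.0, 89.8]
force: [-1.9, -0.2, 6.0]
grip_width: 0.0595
grasp_force: 15.0
time_s: 10.62
tool_pos: [0.5693, 0.2661, 0.0687]
tool_rot: [179.9, 0.0, 89.8]
force: [-3.7, -2.6, 11.9]
grip_width: 0.0593
grasp_force: 15.0
```

```bash
python3 -m jog '[{"dp":[0,0,-0.1],"twist":0,"fingers":0.5},{"dp":[0,0,-0.22],"twist":0,"fingers":0.5},{"dp":[0,0,-0.22],"twist":0,"fingers":0.75},{"dp":[0,0,-0.22],"twist":0,"fingers":0.85},{"dp":[0,0,-0.22],"twist":0,"fingers":0.95},{"dp":[0,0,-0.22],"twist":0,"fingers":0.95}]';  python3 -m jog '[{"dp":[0,0,-1],"twist":0,"fingers":0.95},{"dp":[0,0,-3],"twist":0,"fingers":0.95},{"dp":[0,0,-6],"twist":0,"fingers":1},{"dp":[0,0,-10],"twist":0,"fingers":1},{"dp":[0,0,-14],"twist":0,"fingers":1},{"dp":[0,0,-17],"twist":0,"fingers":1},{"dp":[0,0,-18],"twist":0,"fingers":1}]'; python3 - <<'E'
from m import *
for n in('scene','side'):
    p,W=cloud(n); cv2.imwrite(f'pics/{n}5.png',p)
    hsv=cv2.cvtColor(p,cv2.COLOR_BGR2HSV)
    m=(hsv[...,0]>95)&(hsv[...,0]<125)&(hsv[...,1]>70)&(hsv[...,2]>35)
    for c in((.57,.266),(.548,-.129)):
        P=W[m&(np.hypot(W[...,0]-c[0],W[...,1]-c[1])<.06)]
        if len(P)<20: continue
        zt=np.percentile(P[:,2],98); r=P[P[:,2]>zt-.005]
        print(n,zt.round(4),circ(r[:,:2])[0].round(4),circ(r[:,:2],.029)[0].round(4),len(r))
dp(.5485,-.129,.24,90)
E
```

```text
time_s: 11.38
tool_pos: [0.569, 0.2658, 0.0686]
tool_rot: [-180.0, 0.0, 89.8]
force: [-0.8, -0.2, 0.4]
grip_width: 0.0807
grasp_force: 0.0
time_s: 12.25
tool_pos: [0.5699, 0.2668, 0.2525]
tool_rot: [179.7, -0.1, 89.8]
force: [-0.6, 0.1, 0.3]
grip_width: 0.087
grasp_force: 0.0
scene 0.0864 [0.5716 0.265  0.0279] [0.5715 0.2648] 114
scene 0.0643 [ 0.5485 -0.1296  0.0285] [ 0.5482 -0.1297] 107
side 0.0869 [0.5697 0.2659 0.0281] [0.5697 0.2658] 207
dp [-39.53  -1.99   1.  ] twist -0.2 pos [0.5695 0.2663 0.2503] rot [ 1.7986e+02 -4.0000e-02  8.9840e+01]
```

View pics/side5.png

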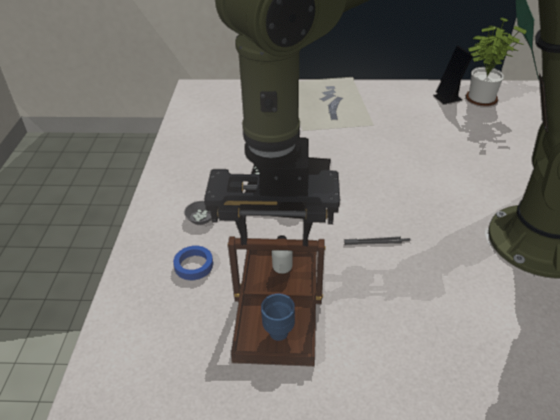

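The first cup is nested and upright at (278,315), with its rim at 86 mm. Now the second cup.

```bash
python3 -m jog '[{"dp":[-3,-0.2,0],"twist":0,"fingers":1},{"dp":[-8,-0.4,0],"twist":0,"fingers":1},{"dp":[-14,-0.7,0],"twist":0,"fingers":1},{"dp":[-20,-1,0],"twist":0,"fingers":1},{"dp":[-26,-1.3,0],"twist":0,"fingers":1},{"dp":[-32,-1.6,0],"twist":0,"fingers":1},{"dp":[-37,-1.9,0],"twist":0,"fingers":1},{"dp":[-39.5,-2.1,0],"twist":0,"fingers":1}]' >/dev/null; python3 -m jog '[{"dp":[0,0,2],"twist":0,"fingers":1},{"dp":[0,0,6],"twist":0,"fingers":1},{"dp":[0,0,10],"twist":0,"fingers":1},{"dp":[0,0,13],"twist":0,"fingers":1},{"dp":[0,0,14],"twist":0,"fingers":1},{"dp":[0,0,14],"twist":0,"fingers":1}]'; python3 -c "
from h import *; dp(.5475,-.129,.046,90)"
```

```text
time_s: 14.1
tool_pos: [0.5463, -0.1289, 0.108]
tool_rot: [-179.9, -0.0, 89.8]
force: [0.3, -0.2, -0.5]
grip_width: 0.0866
grasp_force: 0.0
dp [-0.01  0.13  6.2 ] twist -0.2 pos [ 0.5463 -0.1289  0.108 ] rot [-1.799e+02 -3.000e-02  8.984e+01]
```

```bash
python3 -m jog '[{"dp":[0,0.1,2],"twist":0,"fingers":1},{"dp":[0,0.1,4],"twist":0,"fingers":1},{"dp":[0,0.1,5.5],"twist":0,"fingers":1},{"dp":[0,0.1,6.1],"twist":0,"fingers":1},{"dp":[0,0.1,6.1],"twist":0,"fingers":1}]'; python3 -m jog '[{"dp":[0,0,0],"twist":0,"fingers":0.6},{"dp":[0,0,0],"twist":0,"fingers":0.55},{"dp":[0,0,0],"twist":0,"fingers":0.5},{"dp":[0,0,0],"twist":0,"fingers":0.5},{"dp":[0,0,0],"twist":0,"fingers":0.5}]' 15
```

```text
time_s: 14.72
tool_pos: [0.5477, -0.129, 0.0472]
tool_rot: [-180.0, -0.0, 89.8]
force: [0.5, 0.0, 0.1]
grip_width: 0.0871
grasp_force: 0.0
time_s: 15.35
tool_pos: [0.548, -0.1293, 0.048]
tool_rot: [180.0, 0.0, 89.8]
force: [-0.0, -0.6, 3.1]
grip_width: 0.0581
grasp_force: 15.0
```

```bash
python3 - <<'E'
from m import *
o=env.get_obs(); print(o['grip_width'],o['tool_pos'].round(4) if hasattr(o['tool_pos'],'round') else o['tool_pos'],np.round(o['force'],2))
ims=[]
for n,c in(('scene',(229,248)),('side',(295,186))):
    p,W=cloud(n); ims.append(cv2.resize(p[c[1]-50:c[1]+50,c[0]-60:c[0]+60],None,fx=3,fy=3))
ims.append(cv2.resize(cam('wrist')[0]['pixels'],(400,300)))
cv2.imwrite('pics/g2.png',np.vstack([np.hstack(ims[:2]),np.pad(ims[2],((0,0),(0,320),(0,0)))]))
E
```

```text
0.05812442995939138 [ 0.548  -0.1293  0.048 ] [-0.03 -0.62  3.05]
```

View pics/g2.png

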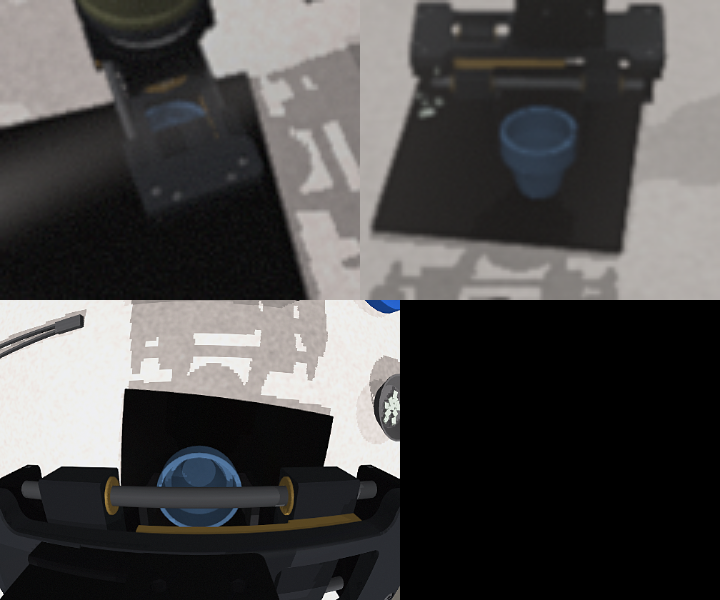

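The crop shows the cup upright between the fingers, with the wrist view centred at about (200,487). The grip reads a bit high and narrow, so I'll regrip 2 mm lower.

```bash
python3 -m jog '[{"dp":[0,0,0],"twist":0,"fingers":0.8},{"dp":[0,0,0],"twist":0,"fingers":0.9},{"dp":[0,0,0.1],"twist":0,"fingers":0.9},{"dp":[0,0,0.1],"twist":0,"fingers":0.9},{"dp":[0,0,0.1],"twist":0,"fingers":0.6},{"dp":[0,0,0.1],"twist":0,"fingers":0.55},{"dp":[0,0,0.1],"twist":0,"fingers":0.5},{"dp":[0,0,0.1],"twist":0,"fingers":0.5}]' 12;python3 -m jog '[{"dp":[0,0,0],"twist":0,"fingers":0.5},{"dp":[0,0,0],"twist":0,"fingers":0.5}]' 15
```

```text
time_s: 16.5
tool_pos: [0.5479, -0.1291, 0.0467]
tool_rot: [-180.0, 0.0, 89.8]
force: [0.5, 0.2, -0.2]
grip_width: 0.0582
grasp_force: 12.0
time_s: 16.75
tool_pos: [0.5479, -0.1291, 0.0468]
tool_rot: [180.0, 0.0, 89.8]
force: [0.3, -0.2, 0.5]
grip_width: 0.0582
grasp_force: 15.0
```

```bash
python3 -m jog '[{"dp":[0,0,-1],"twist":0,"fingers":0.5},{"dp":[0,0,-3],"twist":0,"fingers":0.5},{"dp":[0,0,-6],"twist":0,"fingers":0.5},{"dp":[0,0,-9.5],"twist":0,"fingers":0.5},{"dp":[0,0,-13],"twist":0,"fingers":0.5},{"dp":[0,0,-16.5],"twist":0,"fingers":0.5},{"dp":[0,0,-19],"twist":0,"fingers":0.5},{"dp":[0,0,-20.5],"twist":0,"fingers":0.5}]' 15
python3 -c "
from h import *; dp(.569,.2658,.25,90)"
```

```text
time_s: 17.75
tool_pos: [0.5485, -0.129, 0.2547]
tool_rot: [179.8, 0.1, 89.8]
force: [-0.1, 0.8, -1.9]
grip_width: 0.0583
grasp_force: 15.0
dp [39.49  1.94  0.42] twist -0.2 pos [ 0.5485 -0.129   0.2547] rot [1.7982e+02 7.0000e-02 8.9840e+01]
```

```bash
python3 -m jog '[{"dp":[1.5,0,0],"twist":0,"fingers":0.5},{"dp":[4.5,0.2,0],"twist":0,"fingers":0.5},{"dp":[8,0.4,0],"twist":0,"fingers":0.5},{"dp":[12,0.6,0],"twist":0,"fingers":0.5},{"dp":[16,0.8,0],"twist":0,"fingers":0.5},{"dp":[20,1,0],"twist":0,"fingers":0.5},{"dp":[24,1.2,0],"twist":0,"fingers":0.5},{"dp":[27.5,1.4,0],"twist":0,"fingers":0.5}]' && python3 -m jog '[{"dp":[4,0.2,0],"twist":0,"fingers":0.5},{"dp":[7.5,0.4,0],"twist":0,"fingers":0.5},{"dp":[10.5,0.5,0],"twist":0,"fingers":0.5},{"dp":[12,0.6,0],"twist":0,"fingers":0.5},{"dp":[12,0.6,1],"twist":0,"fingers":0.5},{"dp":[12,0.6,4],"twist":0,"fingers":0.5},{"dp":[12,0.6,7],"twist":0,"fingers":0.5},{"dp":[12,0.6,9],"twist":0,"fingers":0.5}]'
python3 -c "
from h import *; dp(.569,.2658,.125,90)"
```

```text
time_s: 18.75
tool_pos: [0.5612, 0.1487, 0.2504]
tool_rot: [-179.9, -0.0, 90.0]
force: [-0.6, -1.0, -1.3]
grip_width: 0.0583
grasp_force: 15.0
time_s: 19.75
tool_pos: [0.5687, 0.2633, 0.1593]
tool_rot: [-179.9, 0.1, 89.7]
force: [-0.1, -0.3, -0.7]
grip_width: 0.0582
grasp_force: 15.0
dp [0.26 0.03 3.43] twist -0.3 pos [0.5687 0.2633 0.1593] rot [-1.7988e+02  1.4000e-01  8.9700e+01]
```

```bash
python3 -m jog '[{"dp":[0.1,0,0.8],"twist":-0.2,"fingers":0.5},{"dp":[0.2,0,1.5],"twist":-0.2,"fingers":0.5},{"dp":[0.2,0,1.7],"twist":-0.2,"fingers":0.5},{"dp":[0.2,0,1.7],"twist":-0.2,"fingers":0.5},{"dp":[0.2,0,1.7],"twist":-0.2,"fingers":0.5}]'
sed -i "s/('base',.008)/('base',.030)/" look.py; python3 look.py .1 6
```

```text
time_s: 20.38
tool_pos: [0.5694, 0.2681, 0.1453]
tool_rot: [179.9, -0.0, 90.0]
force: [-0.2, 0.3, -0.2]
grip_width: 0.0582
grasp_force: 15.0
dp [-0.23  0.08  4.53] twist 0.0 pos [0.5694 0.2681 0.1453] rot [ 1.7994e+02 -2.0000e-02  9.0030e+01]
scene held 192 [(array([0.5754, 0.2691]), np.float64(0.0022)), (array([0.5734, 0.2669]), np.float64(0.0016))]
scene base 133 [(array([0.5708, 0.2643]), np.float64(0.0019)), (array([0.572 , 0.2643]), np.float64(0.0009))]
z hist [  0   0  22  49  79 103  67  94   0  15  53  86  81 122 117  71]
side held 451 [(array([0.5699, 0.2708]), np.float64(0.0029)), (array([0.5699, 0.2696]), np.float64(0.0018))]
side base 269 [(array([0.5699, 0.2649]), np.float64(0.0014)), (array([0.5695, 0.2666]), np.float64(0.0008))]
z hist [ 19  30  37 128 197 209 148 173   0  16  84 135 139 293 260 177]
```

```bash
python3 -m jog '[{"dp":[-0.25,-0.05,0],"twist":0,"fingers":0.5},{"dp":[-0.25,-0.05,0.2],"twist":0,"fingers":0.5},{"dp":[-0.25,-0.05,1],"twist":0,"fingers":0.5},{"dp":[-0.25,-0.05,1.8],"twist":0,"fingers":0.5},{"dp":[-0.25,-0.05,2.2],"twist":0,"fingers":0.5},{"dp":[-0.25,-0.05,2.2],"twist":0,"fingers":0.5}]'
python3 look.py .0845 7
```

```text
time_s: 21.22
tool_pos: [0.5683, 0.2652, 0.1221]
tool_rot: [-179.9, 0.0, 90.0]
force: [-0.2, -0.4, -1.3]
grip_width: 0.0586
grasp_force: 15.0
dp [0.06 0.21 2.21] twist 0.0 pos [0.5683 0.2652 0.1221] rot [-1.7994e+02  2.0000e-02  9.0040e+01]
scene held 206 [(array([0.5722, 0.2662]), np.float64(0.0016)), (array([0.5711, 0.264 ]), np.float64(0.0012))]
scene base 99 [(array([0.571 , 0.2666]), np.float64(0.0022)), (array([0.5723, 0.2651]), np.float64(0.0016))]
z hist [  0   0  21  25  31  56  39 100  74  83  93 100 132   7   0   0]
side held 439 [(array([0.5692, 0.2658]), np.float64(0.0019)), (array([0.5691, 0.2661]), np.float64(0.0009))]
side base 233 [(array([0.5698, 0.2645]), np.float64(0.0014)), (array([0.5695, 0.2665]), np.float64(0.0011))]
z hist [ 17  32  38  95 135 165 120 181 112 132 209 242 276  47   1   2]
```

```bash
python3 -m jog '[{"dp":[0.04,0.06,0.5],"twist":0,"fingers":0.5},{"dp":[0.04,0.06,1.2],"twist":0,"fingers":0.5},{"dp":[0.04,0.06,1.8],"twist":0,"fingers":0.5},{"dp":[0.04,0.06,2.3],"twist":0,"fingers":0.5},{"dp":[0.04,0.06,2.6],"twist":0,"fingers":0.5},{"dp":[0.04,0.06,2.7],"twist":0,"fingers":0.5},{"dp":[0.04,0.06,2.8],"twist":0,"fingers":0.5},{"dp":[0.04,0.06,2.8],"twist":0,"fingers":0.5}]'
python3 -m jog '[{"dp":[0,0,0.1],"twist":0,"fingers":0.5},{"dp":[0,0,0.2],"twist":0,"fingers":0.5},{"dp":[0,0,0.25],"twist":0,"fingers":0.5},{"dp":[0,0,0.25],"twist":0,"fingers":0.5}]'
```

```text
time_s: 22.32
tool_pos: [0.5692, 0.2658, 0.0948]
tool_rot: [180.0, 0.0, 90.0]
force: [0.3, -0.8, -0.8]
grip_width: 0.0584
grasp_force: 15.0
time_s: 22.82
tool_pos: [0.5691, 0.2657, 0.0921]
tool_rot: [-180.0, 0.0, 90.0]
force: [0.6, 0.3, -0.4]
grip_width: 0.0586
grasp_force: 15.0
```

```bash
python3 -m jog '[{"dp":[0,0,0.06],"twist":0,"fingers":0.5},{"dp":[0,0,0.12],"twist":0,"fingers":0.5},{"dp":[0,0,0.15],"twist":0,"fingers":0.5},{"dp":[0,0,0.15],"twist":0,"fingers":0.5}]'; python3 -m jog '[{"dp":[0,0,0.06],"twist":0,"fingers":0.5},{"dp":[0,0,0.1],"twist":0,"fingers":0.5},{"dp":[0,0,0.1],"twist":0,"fingers":0.5}]'
```

```text
time_s: 23.32
tool_pos: [0.5693, 0.2657, 0.0908]
tool_rot: [180.0, 0.0, 90.0]
force: [0.1, 0.0, 0.1]
grip_width: 0.058
grasp_force: 15.0
time_s: 23.7
tool_pos: [0.5694, 0.2659, 0.0907]
tool_rot: [180.0, 0.0, 90.0]
force: [-1.9, -1.4, 6.0]
grip_width: 0.0583
grasp_force: 15.0
```

```bash
python3 -m jog '[{"dp":[0,0,-0.1],"twist":0,"fingers":0.5},{"dp":[0,0,-0.1],"twist":0,"fingers":0.6},{"dp":[0,0,-0.1],"twist":0,"fingers":0.75},{"dp":[0,0,-0.1],"twist":0,"fingers":0.85},{"dp":[0,0,-0.1],"twist":0,"fingers":0.95},{"dp":[0,0,-0.1],"twist":0,"fingers":0.95}]';  python3 -m jog '[{"dp":[0,0,-1],"twist":0,"fingers":0.95},{"dp":[0,0,-3],"twist":0,"fingers":0.95},{"dp":[0,0,-6],"twist":0,"fingers":1},{"dp":[0,0,-10],"twist":0,"fingers":1},{"dp":[0,0,-14],"twist":0,"fingers":1},{"dp":[0,0,-16.5],"twist":0,"fingers":1},{"dp":[0,0,-17],"twist":0,"fingers":1},{"dp":[0,0,-17],"twist":0,"fingers":1}]'; python3 - <<'E'
from m import *
for n in('scene','side'):
    p,W=cloud(n); cv2.imwrite(f'pics/{n}8.png',p)
    hsv=cv2.cvtColor(p,cv2.COLOR_BGR2HSV)
    m=(hsv[...,0]>95)&(hsv[...,0]<125)&(hsv[...,1]>70)&(hsv[...,2]>35)
    P=W[m&(np.hypot(W[...,0]-.57,W[...,1]-.266)<.06)]
    if len(P)>20:
        zt=np.percentile(P[:,2],98); r=P[P[:,2]>zt-.005]
        print(n,zt.round(4),circ(r[:,:2])[0].round(4),len(r))
    B=W[(np.abs(W[...,2]-.163)<.008)&(np.abs(W[...,0]-.576)<.07)&(np.abs(W[...,1]-.184)<.03)&(p[...,2]>p[...,0]*1.2)]
    if len(B)>30:
        T=B[np.abs(B[:,2]-.168)<.003]; k=np.polyfit(T[:,0],T[:,1],1)
        print('bar top',len(T),'yaw',np.degrees(np.arctan(k[0])).round(2),'y@.576',np.polyval(k,.576).round(4),'ytop pct',np.percentile(T[:,1]-np.polyval(k,T[:,0]),[2,98]).round(4), cv2.minAreaRect((T[:,:2]*1000).astype(np.float32)))
dp(.575,.184,.23,0)
E
```

```text
time_s: 24.45
tool_pos: [0.5691, 0.2657, 0.0906]
tool_rot: [-180.0, 0.0, 90.0]
force: [-0.1, 0.0, 0.0]
grip_width: 0.081
grasp_force: 0.0
time_s: 25.45
tool_pos: [0.5691, 0.2657, 0.2609]
tool_rot: [180.0, 0.0, 90.0]
force: [-0.4, -0.4, 0.0]
grip_width: 0.087
grasp_force: 0.0
scene 0.1078 [0.5717 0.2645 0.0279] 138
bar top 426 yaw -0.73 y@.576 0.1828 ytop pct [-0.0078  0.0078] ((575.6467895507812, 182.8156280517578), (17.454511642456055, 139.26318359375), 89.07189178466797)
side 0.1088 [0.5699 0.2661 0.028 ] 222
bar top 500 yaw -1.19 y@.576 0.1856 ytop pct [-0.0091  0.0077] ((575.6243286132812, 184.41957092285156), (19.998462677001953, 139.49188232421875), 88.38928985595703)
dp [-8.13  0.63  2.96] twist 90.0 pos [0.5687 0.2653 0.2595] rot [-1.799e+02  6.000e-02  9.003e+01]
```

View pics/side8.png

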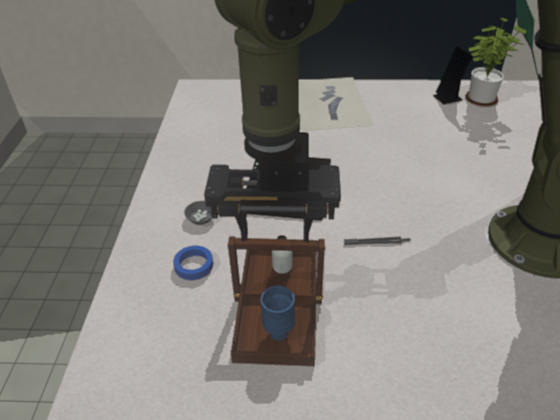

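The stack of three stands straight at (278,312), with its top at 108 mm. Now the handle.

```bash
python3 -c "
from h import *; print(np.round(env.get_obs()['qpos'],1)); dp(.575,.184,.25,-1)"
```

```text
[  6.7  20.  -44.2  82.1  13.9  83.6 -37.2]
dp [-8.13  0.63  0.96] twist 91.0 pos [0.5687 0.2653 0.2595] rot [-1.799e+02  6.000e-02  9.003e+01]
```

```bash
python3 -m jog '[{"dp":[-0.5,0,0],"twist":-5,"fingers":1},{"dp":[-1.5,0.1,0],"twist":-14,"fingers":1},{"dp":[-3,0.2,0],"twist":-24,"fingers":1},{"dp":[-4.5,0.3,0],"twist":-34,"fingers":1},{"dp":[-6,0.4,0],"twist":-44,"fingers":1},{"dp":[-7,0.5,0],"twist":-54,"fingers":1},{"dp":[-8,0.6,0],"twist":-64,"fingers":1},{"dp":[-8.1,0.6,0],"twist":-74,"fingers":1}]' >/dev/null; python3 -m jog '[{"dp":[0,0,0],"twist":-8,"fingers":1},{"dp":[0,0,0],"twist":-14,"fingers":1},{"dp":[0,0,0],"twist":-15,"fingers":1},{"dp":[0,0,0],"twist":-15,"fingers":1},{"dp":[0,0,0],"twist":-15,"fingers":1}]'; python3 -c "
from h import *; dp(.575,.184,.1413,179)"
```

```text
time_s: 27.18
tool_pos: [0.5751, 0.1847, 0.2605]
tool_rot: [-180.0, -0.0, 179.0]
force: [-0.9, 0.2, 0.6]
grip_width: 0.0869
grasp_force: 0.0
dp [ 0.   -0.07 11.92] twist -0.0 pos [0.5751 0.1847 0.2605] rot [-1.7999e+02 -2.0000e-02  1.7898e+02]
```

```bash
python3 -m jog '[{"dp":[0,-0.05,2],"twist":0,"fingers":1},{"dp":[0,-0.05,5],"twist":0,"fingers":1},{"dp":[0,-0.05,8],"twist":0,"fingers":1},{"dp":[0,-0.05,10.5],"twist":0,"fingers":1},{"dp":[0,-0.05,11.8],"twist":0,"fingers":1},{"dp":[0,-0.05,11.9],"twist":0,"fingers":1},{"dp":[0,-0.05,11.9],"twist":0,"fingers":0.8},{"dp":[0,-0.05,11.9],"twist":0,"fingers":0.6}]' 5
python3 -m jog '[{"dp":[0,0,0],"twist":0,"fingers":0.45},{"dp":[0,0,0],"twist":0,"fingers":0.35},{"dp":[0,0,0],"twist":0,"fingers":0.28},{"dp":[0,0,0],"twist":0,"fingers":0.22},{"dp":[0,0,0],"twist":0,"fingers":0.16},{"dp":[0,0,0],"twist":0,"fingers":0.1},{"dp":[0,0,0],"twist":0,"fingers":0.1}]' 5
```

```text
time_s: 28.18
tool_pos: [0.5758, 0.1846, 0.1427]
tool_rot: [180.0, 0.1, 179.0]
force: [-0.0, 0.6, 0.8]
grip_width: 0.0741
grasp_force: 0.0
time_s: 29.05
tool_pos: [0.5752, 0.1837, 0.1417]
tool_rot: [-180.0, -0.0, 179.0]
force: [-0.6, -2.1, 1.0]
grip_width: 0.0182
grasp_force: 5.0
```

```bash
python3 -m jog '[{"dp":[0,0,0],"twist":0,"fingers":0},{"dp":[0,0,0],"twist":0,"fingers":0},{"dp":[0,0,0],"twist":0,"fingers":0}]' 60
python3 -m jog '[{"dp":[0,0,-0.1],"twist":0,"fingers":0},{"dp":[0,0,-0.3],"twist":0,"fingers":0},{"dp":[0,0,-0.6],"twist":0,"fingers":0},{"dp":[0,0,-0.9],"twist":0,"fingers":0},{"dp":[0,0,-1.2],"twist":0,"fingers":0},{"dp":[0,0,-1.4],"twist":0,"fingers":0},{"dp":[0,0,-1.5],"twist":0,"fingers":0},{"dp":[0,0,-1.5],"twist":0,"fingers":0}]'
cat > lvl.py <<'E'
from m import *
o=env.get_obs(); print(np.round(o['tool_pos'],4),np.round(o['tool_rot'],2),np.round(o['wrist_torque'],2))
for n in('scene','side'):
    p,W=cloud(n); cv2.imwrite(f'pics/{n}L.png',p)
    h=o['tool_pos'][2]-.1417
    # floor points of the tray, brown, inside
    m=(np.abs(W[...,2]-h-.008)<.008)&(np.abs(W[...,0]-.576)<.068)&(np.abs(W[...,1]-.184)<.13)&(p[...,2]>p[...,0]*1.2)
    P=W[m]; A=np.c_[P[:,0]-.576,P[:,1]-.184,np.ones(len(P))]
    for _ in range(3):
        k=np.linalg.lstsq(A,P[:,2],rcond=None)[0]; g=np.abs(A@k-P[:,2])<.003; A,P=A[g],P[g]
    print(n,len(P),'tilt deg dx,dy',np.degrees(k[:2]).round(2),'underside',(k[2]-.008).round(4))
E
python3 lvl.py
```

```text
time_s: 29.42
tool_pos: [0.5752, 0.1838, 0.1417]
tool_rot: [-180.0, -0.0, 179.0]
force: [-0.4, -3.0, 0.8]
grip_width: 0.0171
grasp_force: 60.0
time_s: 30.42
tool_pos: [0.5752, 0.1842, 0.1568]
tool_rot: [-180.0, 0.0, 179.0]
force: [-1.0, -0.5, -8.4]
grip_width: 0.0177
grasp_force: 60.0
[0.5752 0.1842 0.1568] [-179.99    0.    179.03] [ 0.01 -0.2  -0.02]
scene 3363 tilt deg dx,dy [ 0.14 -0.16] underside 0.0138
side 4304 tilt deg dx,dy [-0.01 -0.13] underside 0.0146
```

Lifted 15 mm and level. I'll continue slowly.

```bash
python3 -m jog '[{"dp":[0,0,-0.2],"twist":0,"fingers":0},{"dp":[0,0,-0.6],"twist":0,"fingers":0},{"dp":[0,0,-1.2],"twist":0,"fingers":0},{"dp":[0,0,-1.9],"twist":0,"fingers":0},{"dp":[0,0,-2.6],"twist":0,"fingers":0},{"dp":[0,0,-3.3],"twist":0,"fingers":0},{"dp":[0,0,-4],"twist":0,"fingers":0},{"dp":[0,0,-4.7],"twist":0,"fingers":0}]'
python3 -m jog '[{"dp":[0,0,-0.7],"twist":0,"fingers":0},{"dp":[0,0,-1.4],"twist":0,"fingers":0},{"dp":[0,0,-2.1],"twist":0,"fingers":0},{"dp":[0,0,-2.8],"twist":0,"fingers":0},{"dp":[0,0,-3.3],"twist":0,"fingers":0},{"dp":[0,0,-3.7],"twist":0,"fingers":0},{"dp":[0,0,-3.9],"twist":0,"fingers":0},{"dp":[0,0,-3.9],"twist":0,"fingers":0}]'
python3 -m jog '[{"dp":[0,0,0],"twist":0,"fingers":0},{"dp":[0,0,0],"twist":0,"fingers":0},{"dp":[0,0,0],"twist":0,"fingers":0},{"dp":[0,0,0],"twist":0,"fingers":0},{"dp":[0,0,0],"twist":0,"fingers":0},{"dp":[0,0,0],"twist":0,"fingers":0}]'
python3 lvl.py
```

```text
time_s: 31.52
tool_pos: [0.5752, 0.1842, 0.2042]
tool_rot: [-180.0, 0.0, 179.0]
force: [0.5, 0.5, -7.4]
grip_width: 0.0176
grasp_force: 60.0
time_s: 32.52
tool_pos: [0.5752, 0.1843, 0.2427]
tool_rot: [-180.0, -0.0, 179.0]
force: [-0.8, 0.3, -7.1]
grip_width: 0.0173
grasp_force: 60.0
time_s: 33.28
tool_pos: [0.5752, 0.1842, 0.2427]
tool_rot: [-180.0, 0.0, 179.0]
force: [-0.2, -0.5, -7.4]
grip_width: 0.0175
grasp_force: 60.0
[0.5752 0.1842 0.2427] [-180.      0.    179.03] [-0.05 -0.2   0.01]
scene 3815 tilt deg dx,dy [ 0.12 -0.16] underside 0.0998
side 4624 tilt deg dx,dy [ 0.06 -0.12] underside 0.1006
```

View pics/sideL.png

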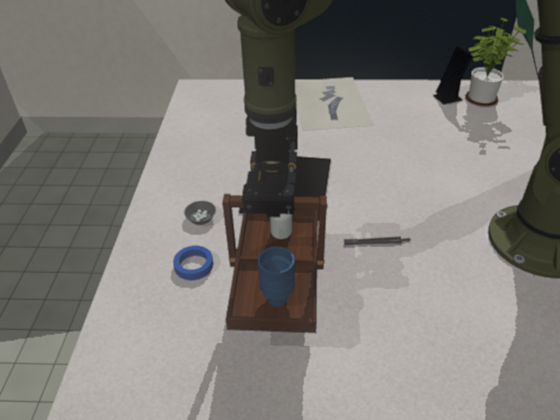

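The tray is held level with its underside at 100 mm. The stack stands straight at (277,277) and the bottle at (281,222). The tape, dish and tweezers haven't moved.

```bash
python3 -c "
from cell import env; print(env.sign_off())"
```

```text
the job is handed in; nothing more can be done
None
```

Job handed in at about 33 s: all three cups are nested in one straight stack in the tray, and the arm is holding the tray by the middle of its handle, steady and level to about 0.2°, 10 cm above the desk, with the stack and glue bottle upright and the tape, tweezers and dish where they were.

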